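# Close the loose fastener jar and show its label to the inspection camera

## Task

The orange-capped fastener jar in the toolbox tray was left loose: with the jar still sitting in its pocket, screw its cap fully tight (clockwise from above), then lift the jar out and hold it in the air in front of the inspection camera, upright, with the middle of its label at the camera's focus point and the label squarely facing the lens. Finish while still holding it there, still and clear of everything but the gripper. Do not touch the camera or its stand, and leave the blue-capped jar, extension bar, wheel chock and vent brush where they are.

Things in the scene. Friction and masses are not known exactly. Their poses are not given: they have to be found in the camera images.
- jar: Milky white square plastic jar of fasteners, 50 x 50 mm, 66 mm high, then a neck of radius 18 mm to 73 mm, then an orange cap 42 mm in diameter, top at 99 mm. Origin: centre of its underside; z up; +x points out of the face with the white, orange-banded label (40 mm wide, 32 high). 0.17 to 0.32 kg. It stands in an end pocket of the toolbox insert, which stops it turning; label to the toolbox's +x.
- cap (a joint): Turn of the orange cap on the jar, rad: 0 = fully tight (hard stop), growing anticlockwise from above as it loosens, to 1.8; starts at 0.7 to 1.3. Stays where left (friction 0.08 N m), cannot come off, does not rise or sink. A white stripe on its top, from centre to rim, points to the label side when tight.
- cap_grip (a point): Point on the cap's axis 90 mm above the jar's underside, 9 mm below the cap's top and 24 mm above the jar's square shoulder: a good height to grip the cap from above, with the fingertips kept above the shoulder. Axes as the jar's (they do not turn with the cap).
- label (a point): Middle of the label, on the jar's +x face: 26 mm from the jar's axis, 46 mm above its underside. Axes as the jar's.
- jar_axis (a point): Point on the jar's axis level with the middle of the label (46 mm above the underside). Axes as the jar's.
- toolbox: Red metal toolbox, fixed, open, a tray swung out each side. Body 360 (its x) x 200 mm, 110 high. Trays 300 x 100 mm, rims 117 mm up, centred at y = +165 and -165 mm. The +y tray has a black insert, top 105 mm up, with three square pockets 54 mm wide (2 mm play round a jar), 26 deep, floors 79 mm up, at x = -85, 0, 85, y = 165 mm; jars stand in the end ones. Origin: centre of underside.
- stand: Fixed stand of the inspection camera: dark steel plate 300 x 80 mm, 6 thick, from 50 mm behind to 250 mm in front of the origin, with a round post 205 mm high, 22 mm behind the origin. A white cross on the plate lies straight below the focus point. Origin: on the work surface below the camera head; -x is the way the camera looks, z up.
- lens (a point): Centre of the lens front of the grey camera head (56 mm wide, 44 high), which looks level along the stand's -x. 45 mm in front of the stand's origin and 140 to 180 mm above the work surface (the head's height on the post varies from run to run). Axes as the stand's.
- focus (a point): The camera's focus point, in the air 120 mm straight in front of the lens at the lens's height, over the white cross. The middle of the label belongs here, with the label facing the lens: the jar's +x then points the same way as this frame's +x (from the focus point towards the lens).
- blue_jar: Bystander: a like jar with a blue cap, shut, in the other end pocket of the tray. Origin: centre of its underside. Leave alone.
- extension_bar: Bystander: chrome socket extension bar, 263 mm long, 22 mm thick, lying along its x on the surface between the toolbox tray and the camera stand. Origin under its middle. Leave alone.
- wheel_chock: Bystander: yellow plastic wheel chock, 162 x 85 mm, 100 mm high, standing at the far side. Origin under its middle. Leave alone.
- vent_brush: Bystander: grey plastic vent brush, 181 mm long, 23 mm high, lying crosswise on the surface near the robot. Origin under its middle. Leave alone.
Things that resemble listed ones, but are neither listed nor needed, are in the scene too. What is shaped like the jar but pink is not meant.

How it is judged:
By the outcome, as a careful person would: the job done as asked, in the order asked, and still so for the second after the job is handed in, while the arm keeps its last pose, push and grip.
It also fails if it takes over 38 s, if anything falls off the work surface, if the arm or the gripper's body presses on something with over 40 N, if the wrist force passes 120 N, or if a joint passes its speed limit or range.

## Robot

A 6-joint arm with a two-finger parallel gripper is mounted at the origin on the work surface. World frame = base frame: x ahead of the robot, y to its left, z up, the work surface at z = 0. Lengths are in m, angles in rad, forces in N, time in s.
With the tool pointing down it reaches from about 0.35 to 0.775 m from the base axis. Payload 5.5 kg.
Tool frame: the origin (TCP) lies between the finger pads; the fingertips stand 19 mm ahead of it and the grasp point (between the pads) is the TCP (env.tcp_to_tips is the distance from the TCP to the fingertips, in m); z points along the fingers, y is the direction in which the jaws open and shut (so a half turn about z gives the same grasp; the last joint's range is limited). The gripper opens to 85 mm and grips with 20 to 120 N. Pads are 22 mm wide; open, the fingers measure 114 mm over their backs; the gripper's body (76 mm by 85 mm) begins 54 mm behind the grasp point. The pads swing forward as they close: fully open they stand 13 mm farther back than shut.
Start: joints at [-1.305, 0.313, 0.046, 1.304, 0, 1.431], TCP at [0.227, -0.528, 0.25] pointing down, gripper open.
Joint ranges: [-2.76, 2.76], [-0.86, 1.69], [-1.03, 1.26], [-2.2, 2.34], [-1.47, 1.5], [-3.14, 3.14]. Speed limits (rad/s): [2.57, 2.57, 3.14, 3.14, 3.14, 3.14].

## Interface

Orientations are given as a unit quaternion [w, x, y, z].
In Python, from workcell import env, eyes, job gives the robot as it stands. The module is installed in compiled form; this text tells all that it offers.
- The arm moves only by the tool move_arm, never from a script. Its argument "commands" is a list of rows, each a list of 3 entries, a list of its own where there are three numbers: the shift along the world's x, y, z as a fraction of full scale, then the turn, a rotation vector about the world's x, y, z as a fraction of full scale, then the gripper command: -1 is shut, 1 is fully open, values between are in proportion. In form: [[[x, y, z], [wx, wy, wz], gripper], ...]. A call has 1 to 5 rows; each row shifts and turns the commanded pose from where the row before left it; what a row does not reach is not made up. Full scale, the value 1, is 0.04 m for a shift and 8 degrees for a turn. A row lasts 1/10 s, in which the tool goes at most 50 mm and 8.59 degrees, less where a joint would pass 70% of its speed; a pose out of reach is approached as far as the arm can. A call with a number of a shift or a turn outside -1 to 1 is refused whole. A call with a gripper value outside its range is refused whole. The fingers move at their own pace and stop on an object; "newtons" is the grip in N (left out, the last holds). Time passes only in rows, so rows that do not move let the fingers close. It gives the time, the measured TCP pose, the force and the opening at its end, in the units of the state.
- env.get_state(): the state, without advancing time (a new reading comes with each control period).
- eyes.read_camera(name): name is "side" or "top"; returns a dict with "frame" (384x512x3 uint8, red, green, blue), "mtx" (3x3 intrinsics, pixels), "camera_from_world" (4x4, takes a point from world to camera coordinates). Camera axes: x right, y down, z forward; pixel columns grow to the right and rows downward; lengths in m; the calibration is good to about 2 mm. A picture is of the moment at which its call begins. There is no depth.
- job.hand_in(): hands the job in, once; it reports no verdict.
The state is a dict: "clock": time; "joint_pos": joint angles; "qvel": joint speeds; "tau": joint torques, N m; "tcp_pos": TCP position; "orientation": TCP orientation; "wrist_force": force on the tool from outside, world axes, zero at the start; "ft_torque": the same for the moment, N m; "finger_gap": finger opening in m.
Only numpy, scipy, OpenCV 4.12 (cv2) and the standard library are available. Lean on these libraries where they do the work, as an engineer would, in place of code of your own. Each camera call takes 0.05 s, during which the arm holds its last target.

## Working session

There is one attempt and no reset: what is moved stays moved. The work goes in short steps, Python scripts to look and compute and a tool call to move; the robot and the scene stay as the last step left them, time stands still between calls to the robot, and variables do not carry over. Pictures are saved under pics/ and viewed, and the job is handed in when it is done.

Besides the shell and the picture viewer there is one more tool, called after ">>>" as a command line: name --argument value ..., lists and objects as JSON in quotes. move_arm: Moves the arm, as the interface text tells. Its arguments: {"type":"object","properties":{"commands":{"type":"array","items":{"type":"array"}},"newtons":{"type":"number"}},"required":["commands"]}

```bash
ls; mkdir -p pics
python3 - <<'E'
from workcell import env, eyes, job
import cv2,numpy as np
for n in("side","top"):
    d=eyes.read_camera(n); cv2.imwrite(f"pics/{n}0.png",d["frame"][:,:,::-1]); np.savez(f"{n}0.npz",**d)
    print(n,d["mtx"].tolist(),np.round(d["camera_from_world"],4).tolist())
print(env.get_state(), env.tcp_to_tips)
E
```

```text
pics
side [[397.41074406202154, 0.0, 252.28400776243606], [0.0, 397.41074406202154, 194.13935144641846], [0.0, 0.0, 1.0]] [[-0.9998, -0.0215, -0.0047, 0.6122], [-0.0094, 0.6088, -0.7933, 0.0694], [0.0199, -0.793, -0.6089, 1.2193], [0.0, 0.0, 0.0, 1.0]]
top [[363.8284172467066, 0.0, 253.6898322508394], [0.0, 363.8284172467066, 194.52122187060422], [0.0, 0.0, 1.0]] [[-0.0245, -0.9995, 0.0189, 0.055], [-0.997, 0.0231, -0.0739, 0.603], [0.0734, -0.0206, -0.9971, 1.1052], [0.0, 0.0, 0.0, 1.0]]
{'clock': 0.1, 'joint_pos': array([-1.30462725e+00,  3.13937346e-01,  4.51100646e-02,  1.30360024e+00,
       -5.35231043e-05,  1.43121162e+00]), 'qvel': array([ 0.0001054 , -0.00113162,  0.00333095, -0.00044377,  0.00145928,
        0.00013127]), 'tau': array([ 1.69562769e-03, -4.81728172e+01,  2.99241918e+01,  1.28300360e-02,
       -1.24127596e-04,  1.91027993e-08]), 'tcp_pos': array([ 0.22683332, -0.52791202,  0.24949831]), 'orientation': array([-8.12273711e-04,  9.79490642e-01,  2.01488005e-01, -7.82945705e-05]), 'wrist_force': array([ 0.40524531, -0.15885577, -1.08693514]), 'ft_torque': array([-0.01837924,  0.01691069,  0.00187423]), 'finger_gap': 0.08530708347317442} 0.019
```

View pics/side0.png

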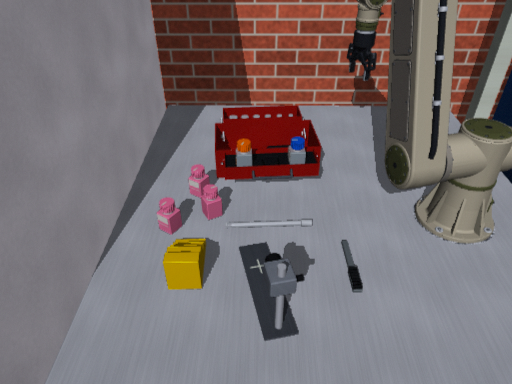

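View pics/top0.png

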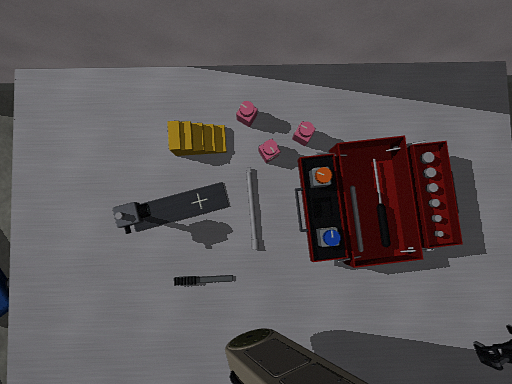

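```bash
cat > h.py <<'E'
import numpy as np,cv2
def ray(d,uv):
    K=d["mtx"];T=d["camera_from_world"];R=T[:3,:3];t=T[:3,3]
    v=R.T@np.linalg.solve(K,np.array([uv[0],uv[1],1.]));return -R.T@t,v
def onplane(d,uv,z):
    c,v=ray(d,uv);return c+v*(z-c[2])/v[2]
def proj(d,p):
    T=d["camera_from_world"];q=d["mtx"]@(T[:3,:3]@np.array(p,float)+T[:3,3]);return q[:2]/q[2]
def tri(ds,uvs):
    A=np.zeros((3,3));b=np.zeros(3)
    for d,uv in zip(ds,uvs):
        c,v=ray(d,uv);v/=np.linalg.norm(v);P=np.eye(3)-np.outer(v,v);A+=P;b+=P@c
    p=np.linalg.solve(A,b);return p
def blobs(f,lo,hi,amin=15):
    m=cv2.inRange(cv2.cvtColor(f,cv2.COLOR_RGB2HSV),lo,hi)
    n,l,s,c=cv2.connectedComponentsWithStats(m)
    return [(s[i].tolist(),np.round(c[i],1).tolist()) for i in range(1,n) if s[i][4]>=amin]
E
python3 - <<'E'
from h import *
S=dict(np.load("side0.npz"));T=dict(np.load("top0.npz"))
for d,n in((S,"s"),(T,"t")):
    print(n,"orange",blobs(d["frame"],(6,180,120),(19,255,255)))
    print(n,"blue",blobs(d["frame"],(105,150,80),(130,255,255)))
def crop(d,x,y,w,h,k,n):cv2.imwrite(n,cv2.resize(d["frame"][y:y+h,x:x+w,::-1],None,fx=k,fy=k,interpolation=cv2.INTER_CUBIC))
crop(T,290,130,100,75*2//1,4,"pics/tj.png")
crop(S,205,100,130,90,6,"pics/sj.png")
crop(T,100,170,140,70,5,"pics/tst.png")
crop(S,230,235,90,100,6,"pics/sst.png")
E
```

```text
s orange [([236, 138, 15, 14, 164], [243.5, 144.5])]
s blue [([291, 137, 14, 13, 154], [297.2, 142.9])]
t orange [([316, 167, 16, 15, 166], [323.7, 174.4])]
t blue [([323, 230, 17, 16, 184], [331.6, 237.8]), ([0, 293, 7, 13, 34], [2.4, 300.0])]
```

View pics/tj.png

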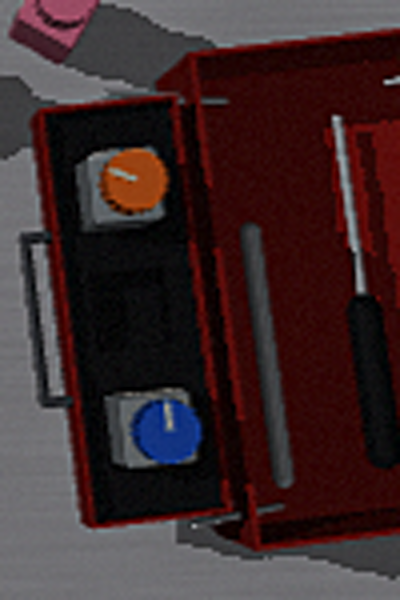

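View pics/sj.png

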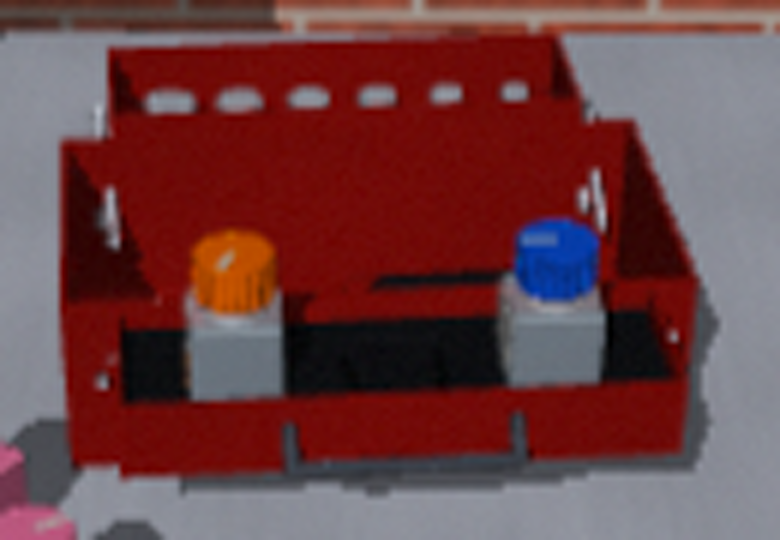

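View pics/tst.png

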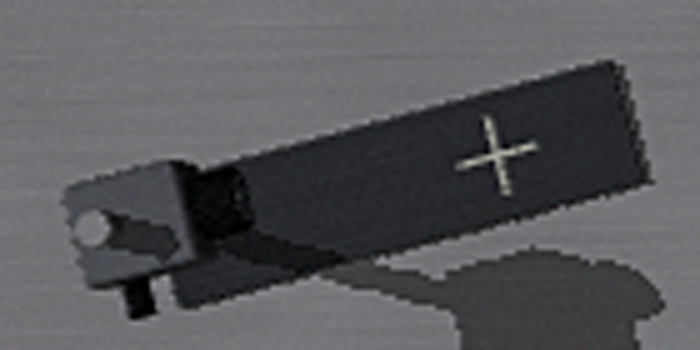

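View pics/sst.png

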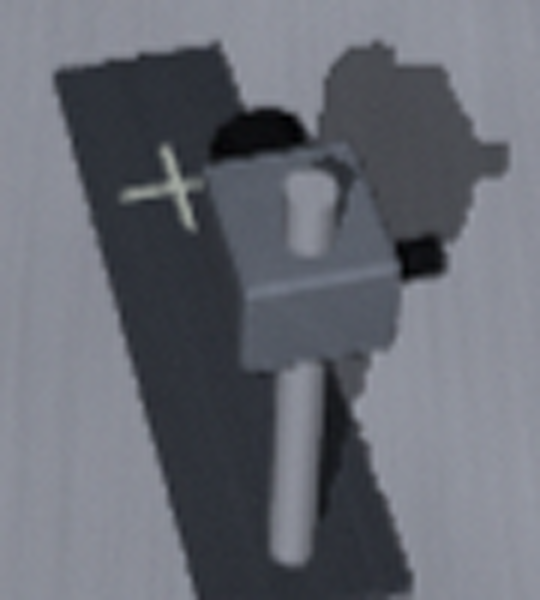

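Run:
```python
from h import *
S=dict(np.load("side0.npz"));T=dict(np.load("top0.npz"))
cv=lambda c,k,o:(np.array(c)+.5)/k-.5+o
np.set_printoptions(precision=4,suppress=True)
ts=[cv(c,5,(100,170)) for c in((180,160),(198,262),(65,190),(92,288))]
ss=[cv(c,6,(230,235)) for c in((207,165),(350,145),(245,298),(398,265))]
P=[]
for a,b in zip(ts,ss):
    p=tri([T,S],[a,b]);P.append(p);print("head",p,proj(T,p)-a,proj(S,p)-b)
# cross on plate z=.006
f=T["frame"].astype(int).sum(2).astype(float)
def cross(d,box):
    x,y,w,h=box;g=cv2.cvtColor(d["frame"],cv2.COLOR_RGB2GRAY)[y:y+h,x:x+w]
    m=g>130;ys,xs=np.nonzero(m);return np.array([xs.mean()+x,ys.mean()+y]),m.sum()
cT,n1=cross(T,(190,192,19,20));print(cT,n1,onplane(T,cT,.006))
cS,n2=cross(S,(249,258,16,16));print(cS,n2,onplane(S,cS,.006))
# plate right end + corners top
for c in((610,62),(652,182),(205,170),(180,307)):print("plate",onplane(T,cv(c,5,(100,170)),.006))
# cross arm ends
for c in((457,165),(537,147),(487,117),(506,193)):print("arm",onplane(T,cv(c,5,(100,170)),.006))
# caps
for n,t,s in(("or",(136,180),(233,250)),("bl",(167,432),(557,240))):
    print(n,onplane(T,cv(t,4,(290,130)),.178),onplane(S,cv(s,6,(205,100)),.178))
# stripe
for c in((110,172),(135,180)):print("stripe",onplane(T,cv(c,4,(290,130)),.178))
for c in((237,248),(220,268)):print("stripeS",onplane(S,cv(c,6,(205,100)),.178))
# tray rims corners
for c in((35,110),(85,525),(240,510),(178,98)):print("tray",onplane(T,cv(c,4,(290,130)),.117))
for c in((123,403),(683,380),(672,378)):print("trayS",onplane(S,cv(c,6,(205,100)),.117))
```

```text
head [0.5801 0.358  0.1743] [-0.0223  0.4521] [-0.5665 -0.0504]
head [0.5275 0.3483 0.1749] [ 0.0182 -0.2092] [0.2601 0.0157]
head [0.5666 0.4182 0.1753] [-0.0041  0.0627] [-0.0832 -0.0068]
head [0.5147 0.4037 0.1758] [ 0.0017 -0.0156] [0.0205 0.0012]
[199.2273 200.6818] 22 [0.5899 0.2111 0.006 ]
[257.9091 266.0909] 22 [0.5927 0.2169 0.006 ]
plate [0.6471 0.1402 0.006 ]
plate [0.571  0.1153 0.006 ]
plate [0.5851 0.3935 0.006 ]
plate [0.5004 0.409  0.006 ]
arm [0.5845 0.2369 0.006 ]
arm [0.5946 0.1868 0.006 ]
arm [0.6142 0.2178 0.006 ]
arm [0.5663 0.2066 0.006 ]
or [ 0.6419 -0.1454  0.178 ] [ 0.6422 -0.1425  0.178 ]
bl [ 0.4731 -0.1595  0.178 ] [ 0.4736 -0.1551  0.178 ]
stripe [ 0.6477 -0.1281  0.178 ]
stripe [ 0.6419 -0.1447  0.178 ]
stripeS [ 0.6402 -0.1445  0.178 ]
stripeS [ 0.6481 -0.124   0.178 ]
tray [ 0.7015 -0.088   0.117 ]
tray [ 0.4068 -0.1132  0.117 ]
tray [ 0.4143 -0.2229  0.117 ]
tray [ 0.708  -0.1911  0.117 ]
trayS [ 0.6982 -0.0904  0.117 ]
trayS [ 0.4065 -0.1163  0.117 ]
trayS [ 0.4121 -0.1182  0.117 ]
```

The orange jar could be mistaken for the blue-capped jar at top (331,237) or the pink jars at (247,112), (304,131) and (269,150). I chose the one at top (323,175): orange cap, milky body, in the tray's end pocket. The close crop confirms this, with its stripe about 65° loose.

>>> move_arm --commands '[[[0.69,0.64,0],[0,0,0.8],1],[[0.69,0.64,0],[0,0,0.8],1],[[0.69,0.64,0],[0,0,0.8],1],[[0.69,0.64,0],[0,0,0.8],1],[[0.69,0.64,0],[0,0,0.8],1]]' --newtons 60

```text
clock: 0.6
tcp_pos: [0.3657, -0.399, 0.2499]
orientation: [-0.0, 0.885, 0.466, -0.0]
wrist_force: [0.9, -1.3, -0.3]
finger_gap: 0.0847
```

>>> move_arm --commands '[[[0.69,0.64,0],[0,0,0.8],1],[[0.69,0.64,0],[0,0,0.8],1],[[0.69,0.64,0],[0,0,0.8],1],[[0.69,0.64,0],[0,0,0.8],1],[[0.69,0.64,0],[0,0,0.8],1]]'

```text
clock: 1.1
tcp_pos: [0.5038, -0.271, 0.2499]
orientation: [-0.0, 0.722, 0.692, -0.0]
wrist_force: [0.3, -0.4, -0.3]
finger_gap: 0.0855
```

>>> move_arm --commands '[[[0.69,0.64,0],[0,0,0],1],[[0.69,0.64,0],[0,0,0],1],[[0.69,0.64,0],[0,0,0],1],[[0.69,0.64,0],[0,0,0],1],[[0.69,0.64,0],[0,0,0],1]]'

```text
clock: 1.6
tcp_pos: [0.6417, -0.143, 0.2497]
orientation: [-0.0, 0.724, 0.69, -0.0]
wrist_force: [1.1, 0.0, 0.0]
finger_gap: 0.0855
```

Run:
```python
from h import *
S=dict(np.load("side0.npz"));T=dict(np.load("top0.npz"))
# stand yaw: dark plate edge fit in top view on z=.006
g=cv2.cvtColor(T["frame"],cv2.COLOR_RGB2GRAY)
E={}
for name in("up","right"):
    pts=[]
    if name=="up":
        for x in range(155,219):
            col=cv2.GaussianBlur(g,(3,3),0)[:,x].astype(float)
            y0=int(204.5-(x-141)*0.262);yy=np.arange(y0-6,y0+7);dd=np.diff(col[yy]);k=dd.argmin();pts.append((x,yy[k]+.5))
        pts=np.array(pts)
        W=np.array([onplane(T,p,.006)[:2] for p in pts])
        vx,vy,_,_=cv2.fitLine(W.astype(np.float32),cv2.DIST_HUBER,0,.0005,.0005).ravel()
        print(np.degrees(np.arctan2(vy,vx))%180)
from workcell import env
s=env.get_state();print(s["joint_pos"],s["tcp_pos"],s["clock"])
```

```text
103.840836
[-3.41233529e-01  4.81858937e-01  2.95466016e-01  1.38534936e+00
 -6.63520777e-05  1.27751142e+00] [ 0.64173741 -0.14302221  0.24971143] 1.6
```

>>> move_arm --commands '[[[0,0,-0.5],[0,0,0],1],[[0,0,-0.5],[0,0,0],1],[[0,0,-0.5],[0,0,0],1],[[0,0,-0.5],[0,0,0],1],[[0,0,0],[0,0,0],1]]'

```text
clock: 2.1
tcp_pos: [0.6388, -0.1435, 0.1664]
orientation: [-0.003, 0.724, 0.69, -0.002]
wrist_force: [-0.1, -0.4, 0.2]
finger_gap: 0.0852
```

```bash
cat > look.py <<'E'
import sys
from workcell import env,eyes
from h import *
n=sys.argv[1];x,y,w,h,k=map(int,sys.argv[2:7]);tag=sys.argv[7]
d=eyes.read_camera(n);np.savez(tag+".npz",**d)
cv2.imwrite(f"pics/{tag}.png",cv2.resize(d["frame"][y:y+h,x:x+w,::-1],None,fx=k,fy=k,interpolation=cv2.INTER_CUBIC))
s=env.get_state();print(s["clock"],s["tcp_pos"],s["orientation"],s["wrist_force"],s["ft_torque"],s["finger_gap"],s["joint_pos"])
E
python3 look.py side 195 80 120 100 6 s1
```

```text
2.15 [ 0.63966984 -0.14385649  0.16839198] [-0.001933    0.72386071  0.68994278 -0.00094666] [ 0.23621274 -0.21084507 -0.01915044] [-0.02752719  0.01004852 -0.00794182] 0.08496073719515092 [-3.43552632e-01  5.04937388e-01  1.33291171e-01  1.20345460e+00
  4.48943412e-05  1.27521552e+00]
```

View pics/s1.png

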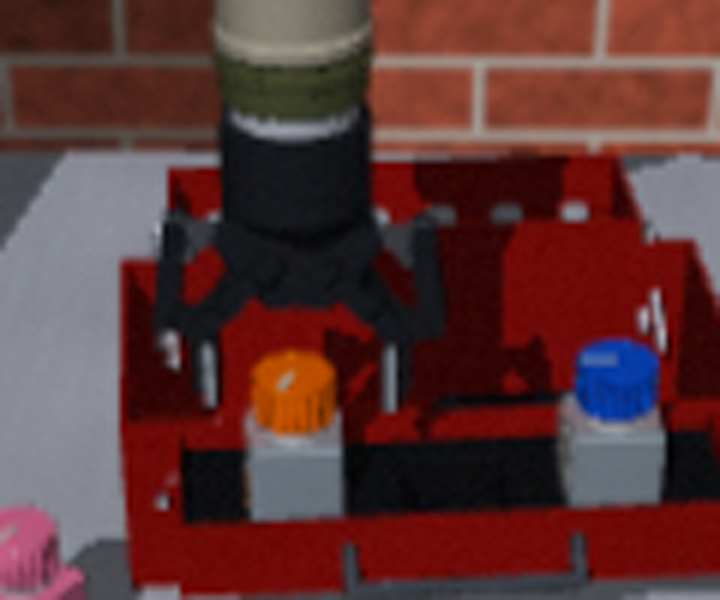

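Run:
```python
from h import *
S=dict(np.load("s1.npz"))
for p in((.682,-.1435,.163),(.598,-.1435,.163),(.642,-.1435,.178),(.642,-.1435,.145)):print(p,(proj(S,p)-(195,80))*6)
print(blobs(S["frame"],(6,180,120),(19,255,255)))
```

```text
(0.682, -0.1435, 0.163) [215.08094784 391.04871497]
(0.598, -0.1435, 0.163) [375.6481711  392.16505967]
(0.642, -0.1435, 0.178) [290.96798982 366.48862977]
(0.642, -0.1435, 0.145) [292.1017749  421.20845905]
[([236, 138, 15, 14, 157], [243.3, 144.6])]
```

>>> move_arm --commands '[[[0,0,0],[0,0,0],0],[[0,0,0],[0,0,0],-0.5],[[0,0,0],[0,0,0],-1],[[0,0,0],[0,0,0],-1],[[0,0,0],[0,0,0],-1]]' --newtons 50

```text
clock: 2.65
tcp_pos: [0.6419, -0.1446, 0.1718]
orientation: [0.001, 0.724, 0.69, 0.001]
wrist_force: [2.4, 0.2, 5.5]
finger_gap: 0.0403
```

>>> move_arm --commands '[[[0,0,0],[0,0,0],-1],[[0,0,0],[0,0,0],-1],[[0,0,0],[0,0,0],-1]]'

```text
clock: 2.95
tcp_pos: [0.642, -0.1446, 0.1718]
orientation: [0.001, 0.724, 0.69, 0.001]
wrist_force: [0.7, -0.2, 5.3]
finger_gap: 0.0411
```

```bash
python3 look.py side 195 80 120 100 6 s2
```

```text
3.0 [ 0.641963   -0.14460434  0.17183191] [0.00140921 0.72384584 0.68995987 0.00076284] [ 1.06061773 -0.24655068  5.33516016] [ 0.05408242 -0.13731104  0.0115494 ] 0.04034191724210745 [-3.43470552e-01  5.01888974e-01  1.36906412e-01  1.20261037e+00
  9.69792482e-05  1.27525257e+00]
```

View pics/s2.png

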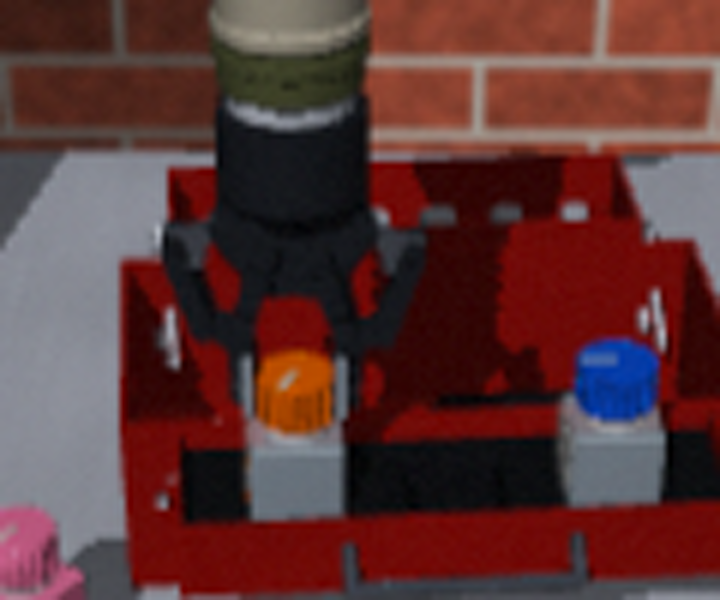

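>>> move_arm --commands '[[[0,0,0],[0,0,-0.6],-1],[[0,0,0],[0,0,-0.6],-1],[[0,0,0],[0,0,-0.6],-1],[[0,0,0],[0,0,-0.6],-1],[[0,0,0],[0,0,-0.6],-1]]'

```text
clock: 3.5
tcp_pos: [0.6419, -0.1449, 0.1718]
orientation: [0.001, 0.852, 0.523, 0.001]
wrist_force: [0.8, -0.9, 5.2]
finger_gap: 0.0407
```

```bash
python3 look.py side 195 80 120 100 6 s3
```

```text
3.55 [ 0.64186333 -0.14487254  0.17182546] [0.001335   0.85331852 0.52138755 0.00086079] [ 0.37926513 -0.9327935   6.33645198] [-0.03900151 -0.02419746 -0.10890069] 0.040553128221478614 [-3.43722256e-01  5.01882241e-01  1.36879588e-01  1.20263455e+00
 -3.35797861e-04  1.70091593e+00]
```

View pics/s3.png

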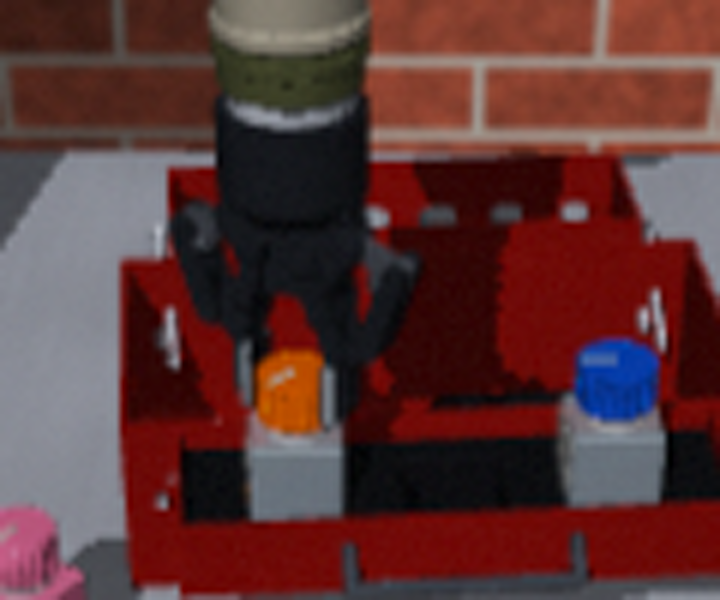

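The cap turns with the gripper: the stripe in the crop has swung to (285,375), and the torque is about 0.1 N·m.

>>> move_arm --commands '[[[0,0,0],[0,0,-0.6],-1],[[0,0,0],[0,0,-0.6],-1],[[0,0,0],[0,0,-0.6],-1],[[0,0,0],[0,0,-0.6],-1],[[0,0,0],[0,0,-0.6],-1]]'

```text
clock: 4.05
tcp_pos: [0.642, -0.1448, 0.1718]
orientation: [0.001, 0.942, 0.334, 0.001]
wrist_force: [1.1, -1.5, 6.1]
finger_gap: 0.0403
```

```bash
python3 -c "
from workcell import env;s=env.get_state();print(s['orientation'],s['ft_torque'],s['joint_pos'])"
```

```text
[0.00108752 0.94248477 0.33424503 0.0012421 ] [ 0.03879155 -0.15666691  0.07529227] [-3.43653022e-01  5.01935174e-01  1.36961251e-01  1.20252257e+00
 -1.14508790e-04  2.11633032e+00]
```

>>> move_arm --commands '[[[0,0,0],[0,0,-0.4],-1],[[0,0,0],[0,0,-0.4],-1],[[0,0,0],[0,0,0],-1]]'

```text
clock: 4.35
tcp_pos: [0.642, -0.1447, 0.1718]
orientation: [0.001, 0.959, 0.282, 0.001]
wrist_force: [1.4, -0.4, 4.8]
finger_gap: 0.0407
```

```bash
python3 look.py side 195 80 120 100 6 s4
```

```text
4.4 [ 0.64204954 -0.14468995  0.17186645] [9.39659558e-04 9.59236517e-01 2.82599389e-01 1.41691431e-03] [ 0.81267993 -0.69766774  5.55325392] [ 0.05685259 -0.18151667  0.04772222] 0.04065284141912208 [-3.43572692e-01  5.01913353e-01  1.37031073e-01  1.20251705e+00
  1.51251679e-04  2.22501361e+00]
```

View pics/s4.png

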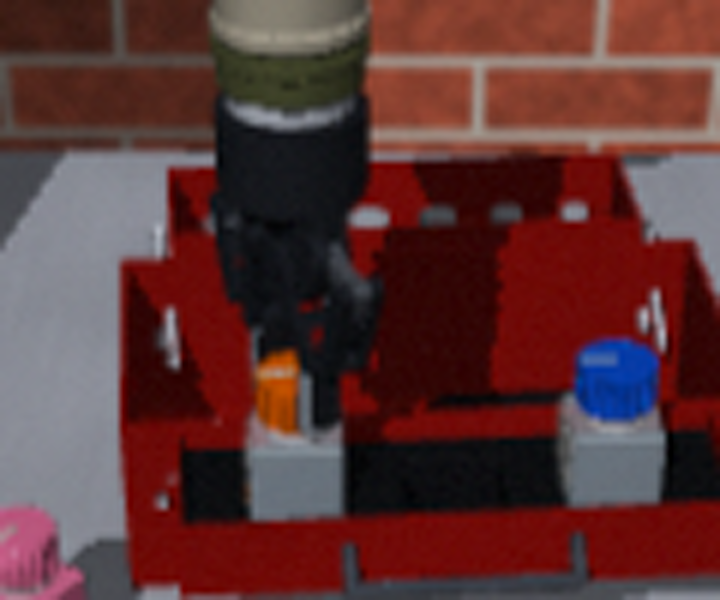

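>>> move_arm --commands '[[[0,0,0],[0,0,-0.4],-1],[[0,0,0],[0,0,-0.4],-1]]'

```text
clock: 4.6
tcp_pos: [0.6421, -0.1448, 0.1718]
orientation: [0.001, 0.974, 0.228, 0.001]
wrist_force: [1.0, -0.0, 5.0]
finger_gap: 0.0408
```

```bash
python3 -c "
from workcell import env;s=env.get_state();print(s['orientation'],s['ft_torque'],s['joint_pos'],s['tau'])"
```

```text
[9.14382140e-04 9.73727610e-01 2.27709333e-01 1.47142319e-03] [ 0.05099297 -0.23678029  0.0397613 ] [-3.43605366e-01  5.02016079e-01  1.37074336e-01  1.20239032e+00
  5.99529894e-05  2.33853756e+00] [ 2.92498682e-02 -5.41706514e+01  2.64172232e+01  5.66061046e-01
 -1.19515071e-01 -5.17372750e-01]
```

>>> move_arm --commands '[[[0,0,0],[0,0,-0.3],-1],[[0,0,0],[0,0,-0.3],-1]]'

```text
clock: 4.8
tcp_pos: [0.6421, -0.1447, 0.1718]
orientation: [0.001, 0.982, 0.187, 0.002]
wrist_force: [0.1, -0.2, 4.7]
finger_gap: 0.0408
```

```bash
python3 -c "
from workcell import env;s=env.get_state();print(s['orientation'],s['ft_torque'],s['joint_pos'],s['tau'])"
```

```text
[8.66749566e-04 9.82352305e-01 1.87031540e-01 1.54966681e-03] [ 0.03131313 -0.24709904  0.10187635] [-3.43552494e-01  5.02025701e-01  1.37089970e-01  1.20231025e+00
  7.71493422e-05  2.42176072e+00] [ 1.60284847e-02 -5.42032599e+01  2.63944101e+01  6.08229619e-01
 -1.41312769e-01 -3.50857330e-01]
```

>>> move_arm --commands '[[[0,0,0],[0,0,-0.3],-1],[[0,0,0],[0,0,-0.3],-1]]'

```text
clock: 5.0
tcp_pos: [0.6426, -0.1447, 0.1719]
orientation: [0.001, 0.989, 0.146, 0.002]
wrist_force: [2.3, -1.4, 4.4]
finger_gap: 0.0405
```

```bash
python3 look.py side 195 80 120 100 6 s5;python3 -c "
from workcell import env;s=env.get_state();print(s['orientation'],s['ft_torque'],s['joint_pos'],s['tau'])"
```

```text
5.05 [ 0.64264651 -0.14469213  0.17185102] [8.50505383e-04 9.89342789e-01 1.45587639e-01 2.08874197e-03] [ 3.47755809 -0.98272433  5.47900165] [ 0.08573264 -0.67879637  0.62957044] 0.0406896668468119 [-3.43402348e-01  5.02149452e-01  1.37370647e-01  1.20153082e+00
  4.62973175e-04  2.50597677e+00]
[8.50505383e-04 9.89342789e-01 1.45587639e-01 2.08874197e-03] [ 0.08573264 -0.67879637  0.62957044] [-3.43402348e-01  5.02149452e-01  1.37370647e-01  1.20153082e+00
  4.62973175e-04  2.50597677e+00] [ -0.73099047 -54.2015326   25.60938656   1.30969539  -0.27969816
   0.69834743]
```

View pics/s5.png

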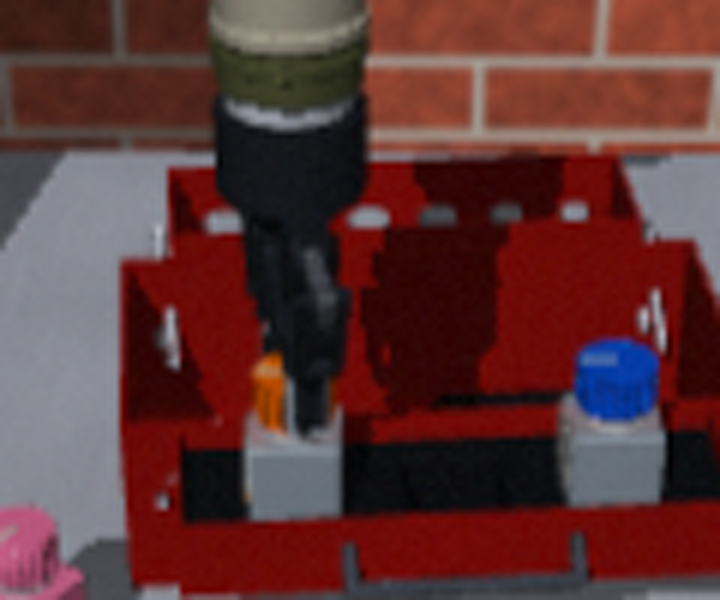

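>>> move_arm --commands '[[[0,0,0],[0,0,-0.25],-1],[[0,0,0],[0,0,0],-1]]'

```text
clock: 5.25
tcp_pos: [0.6427, -0.1447, 0.1719]
orientation: [0.001, 0.991, 0.131, 0.002]
wrist_force: [3.9, -1.9, 5.3]
finger_gap: 0.0408
```

```bash
python3 -c "
from workcell import env;s=env.get_state();print(s['orientation'],s['ft_torque'],s['joint_pos'],s['tau'])"
```

```text
[0.00099377 0.99139619 0.13087561 0.00204531] [-0.03408622 -0.63239228  1.44849806] [-3.43168618e-01  5.02189665e-01  1.37438333e-01  1.20149820e+00
  1.00652244e-04  2.53591930e+00] [ -1.21126894 -54.15166855  25.46988308   1.42000884  -0.1738428
   1.64028514]
```

>>> move_arm --commands '[[[0,0,0],[0,0,0.25],-1],[[0,0,0.3],[0,0,0],-1],[[0,0,0.4],[0,0,0],-1],[[0,0,0.5],[0,0,0],-1],[[0,0,0.5],[0,0,0],-1]]'

```text
clock: 5.75
tcp_pos: [0.6395, -0.144, 0.2373]
orientation: [-0.001, 0.989, 0.146, -0.002]
wrist_force: [-0.6, -0.4, -2.5]
finger_gap: 0.0407
```

```bash
python3 look.py side 195 60 120 100 6 s6
```

```text
5.8 [ 0.64087169 -0.14447526  0.24160879] [4.17877695e-04 9.89247186e-01 1.46252106e-01 3.90135804e-04] [ 0.59244151 -1.36918564  1.58896219] [-0.18693185 -0.11375152  0.02102802] 0.040691175219394075 [-3.43646486e-01  4.80017090e-01  2.72908252e-01  1.36260554e+00
 -3.69738491e-04  2.50438878e+00]
```

View pics/s6.png

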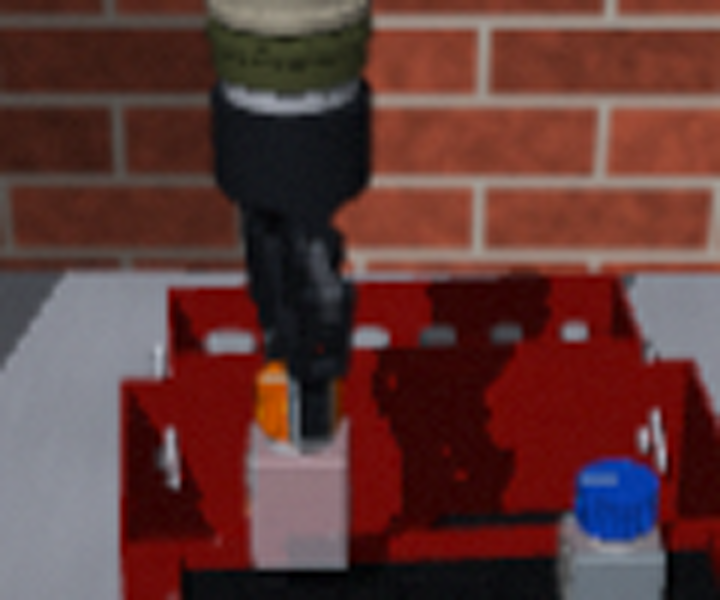

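>>> move_arm --commands '[[[-0.07,0.3,0],[0,0,0.5],-1],[[-0.07,0.5,0],[0,0,0.8],-1],[[-0.07,0.55,0],[0,0,0.85],-1],[[-0.07,0.55,0],[0,0,0.85],-1],[[-0.07,0.55,0],[0,0,0.85],-1]]'

```text
clock: 6.3
tcp_pos: [0.6256, -0.0455, 0.2368]
orientation: [-0.001, 0.914, 0.406, -0.002]
wrist_force: [-0.3, -0.4, -2.6]
finger_gap: 0.0407
```

>>> move_arm --commands '[[[-0.07,0.55,0],[0,0,0.85],-1],[[-0.07,0.55,0],[0,0,0.85],-1],[[-0.07,0.55,0],[0,0,0.85],-1],[[-0.07,0.55,0],[0,0,0.85],-1],[[-0.07,0.55,0],[0,0,0.85],-1]]'

```text
clock: 6.8
tcp_pos: [0.6116, 0.0645, 0.2369]
orientation: [-0.001, 0.755, 0.655, -0.001]
wrist_force: [-0.3, 0.0, -3.0]
finger_gap: 0.0406
```

>>> move_arm --commands '[[[-0.07,0.55,0],[0,0,0.85],-1],[[-0.07,0.55,0],[0,0,0.85],-1],[[-0.07,0.55,0],[0,0,0.85],-1],[[-0.07,0.55,0],[0,0,0.7],-1],[[-0.07,0.4,0],[0,0,0.5],-1]]'

```text
clock: 7.3
tcp_pos: [0.5975, 0.1688, 0.2368]
orientation: [-0.001, 0.56, 0.828, -0.001]
wrist_force: [0.7, -0.3, -3.4]
finger_gap: 0.0407
```

>>> move_arm --commands '[[[-0.07,0.2,0],[0,0,0.2],-1],[[0,0,0],[0,0,0],-1],[[0,0,0],[0,0,0],-1],[[0,0,0],[0,0,0],-1]]'

```text
clock: 7.7
tcp_pos: [0.5962, 0.1747, 0.2381]
orientation: [-0.0, 0.551, 0.835, -0.0]
wrist_force: [0.3, 0.5, -2.8]
finger_gap: 0.0405
```

```bash
python3 look.py side 210 160 130 130 4 s7;  python3 look.py top 100 140 160 120 5 t7
```

```text
7.75 [0.59630915 0.17471223 0.23817927] [-3.19976532e-06  5.50888668e-01  8.34578723e-01 -1.72861144e-04] [ 0.34131076 -0.57050422 -3.73193854] [-0.0220678  -0.04772249  0.02261067] 0.04028700275732889 [ 1.56022520e-01  4.08551990e-01  1.54394645e-01  1.31687669e+00
 -2.51120402e-04  1.32287992e+00]
7.8 [0.59634481 0.17476448 0.23828196] [ 4.20235489e-05  5.50827510e-01  8.34619102e-01 -8.59697703e-05] [ 0.57014161 -0.29423121 -3.41939252] [-0.01370161 -0.00327697  0.02684683] 0.04040900486735998 [ 1.56066507e-01  4.08466119e-01  1.54515979e-01  1.31689995e+00
 -1.83674999e-04  1.32277731e+00]
```

View pics/s7.png

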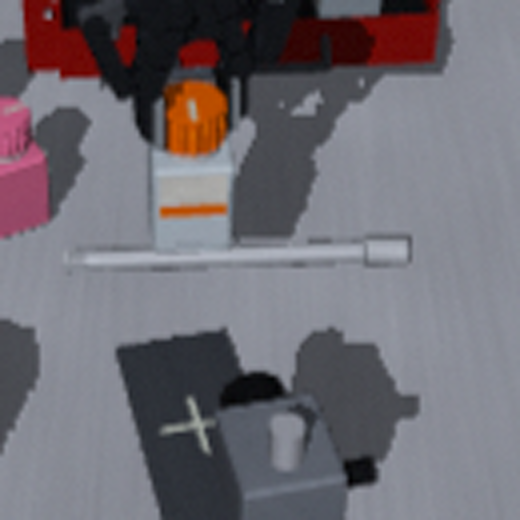

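View pics/t7.png

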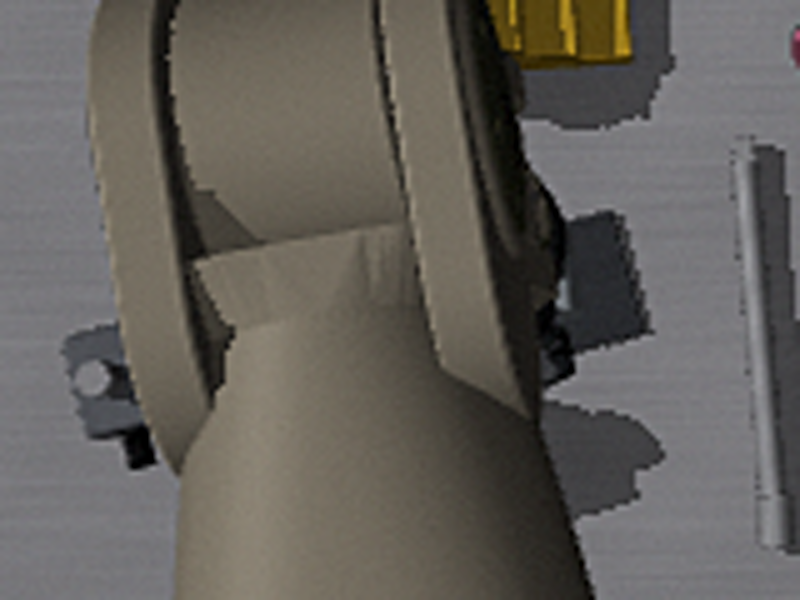

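Run:
```python
from h import *
d=dict(np.load("s7.npz"));f=d["frame"];k=16
x,y,w,h=240,175,36,50
c=cv2.resize(f[y:y+h,x:x+w,::-1],None,fx=k,fy=12,interpolation=cv2.INTER_CUBIC);cv2.imwrite("pics/s7z.png",c)
```

```text
(no output)
```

View pics/s7z.png

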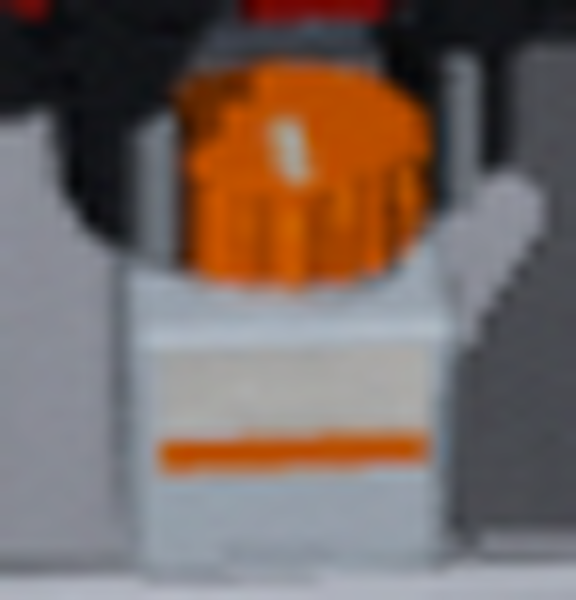

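```bash
cat > yaw.py <<'E'
import sys
from h import *
def band(d,x0,x1,y0,y1,zu,hb=.035):
    f=d["frame"].astype(float);P=[]
    w=np.clip(f[...,0]-f[...,2]-25,0,None)
    for x in range(x0,x1):
        c=w[y0:y1,x]
        if c.sum()<60: continue
        P.append((x,(c*np.arange(y0,y1)).sum()/c.sum(),c.sum()))
    P=np.array(P)[1:-1]
    W=np.array([onplane(d,p[:2],zu+hb)[:2] for p in P])
    vx,vy,mx,my=cv2.fitLine(W.astype(np.float32),cv2.DIST_HUBER,0,.001,.001).ravel()
    a=np.degrees(np.arctan2(vy,vx))
    if vx>0:a+=180
    yaw=(a-90)%360
    # sigma
    r=np.polyfit(P[:,0],P[:,1],1,cov=True)
    print("band cols",P[0,0],P[-1,0],"mean",W.mean(0),"label normal yaw",yaw,"slope sd",np.sqrt(r[1][0,0]))
    return yaw
E
python3 - <<'E'
from yaw import *
d=dict(np.load("s7.npz"));band(d,247,270,208,217,.2382-.0928)
f=d["frame"]
# shoulder top edge & jar bottom edge by gradient; label/shoulder brightness
g=f.astype(float).mean(2)
print(np.round(g[194:224,250:268:3]))
E
```

```text
band cols 251.0 265.0 mean [0.59335369 0.20180466] label normal yaw 95.90903 slope sd 0.0026250683364152927
[[102.  93.  76.  71.  74.  79.]
 [103.  94.  75.  73.  76. 109.]
 [ 97.  94.  75.  73.  78. 138.]
 [111.  93.  76.  71.  90. 151.]
 [159. 127. 110. 102. 113. 163.]
 [160. 160. 149. 140. 142. 162.]
 [162. 162. 166. 157. 162. 164.]
 [163. 167. 172. 170. 173. 174.]
 [177. 180. 180. 181. 184. 184.]
 [183. 179. 177. 174. 173. 171.]
 [164. 164. 164. 161. 169. 169.]
 [160. 165. 165. 164. 168. 169.]
 [163. 165. 166. 165. 167. 170.]
 [164. 166. 168. 168. 167. 168.]
 [163. 168. 169. 167. 167. 171.]
 [165. 167. 166. 164. 166. 170.]
 [167. 167. 157. 156. 156. 156.]
 [148. 148. 131. 128. 115. 116.]
 [100.  87.  87.  86.  87.  87.]
 [108. 105. 104. 117. 120. 130.]
 [138. 141. 141. 150. 153. 162.]
 [160. 158. 160. 159. 158. 160.]
 [159. 161. 159. 158. 158. 161.]
 [160. 160. 159. 158. 158. 158.]
 [158. 158. 158. 158. 159. 158.]
 [158. 160. 158. 159. 158. 159.]
 [158. 156. 152. 149. 156. 156.]
 [159. 157. 147. 148. 153. 148.]
 [150. 147. 157. 159. 162. 155.]
 [157. 152. 162. 164. 178. 177.]]
```

Run:
```python
from h import *
np.set_printoptions(precision=4,suppress=True)
S=dict(np.load("side0.npz"));T=dict(np.load("top0.npz"))
cv=lambda c,k,o:(np.array(c)+.5)/k-.5+o
a=cv((93,228),5,(100,170));b=cv((310,182),6,(230,235))
p=tri([T,S],[a,b]);print("posttop",p,onplane(T,a,.205),onplane(S,b,.205))
u=np.array([-np.cos(np.radians(103.7)),-np.sin(np.radians(103.7))])
for q in(onplane(T,a,.205),onplane(S,b,.205)):print("focus from post",q[:2]+.187*u)
c=tri([T,S],[(199.2,200.7),(257.9,266.1)]);print("cross tri",c)
c=tri([T,S],[cv((136,180),4,(290,130)),cv((233,250),6,(205,100))]);print("cap tri z(.178)",c)
# head top z via each
```

```text
posttop [0.5453 0.3932 0.2046] [0.5455 0.393  0.205 ] [0.5451 0.3936 0.205 ]
focus from post [0.5898 0.2114]
focus from post [0.5894 0.2119]
cross tri [0.5915 0.2119 0.0003]
cap tri z(.178) [ 0.6422 -0.1458  0.176 ]
```

>>> move_arm --commands '[[[0,0.075,-0.24],[0,0,0.24],-1],[[0,0.075,-0.24],[0,0,0.24],-1],[[0,0.075,-0.24],[0,0,0.24],-1],[[0,0.075,-0.23],[0,0,0.24],-1],[[0,0,0],[0,0,0],-1]]'

```text
clock: 8.3
tcp_pos: [0.595, 0.188, 0.1979]
orientation: [-0.001, 0.492, 0.871, -0.001]
wrist_force: [-0.4, -1.3, -3.3]
finger_gap: 0.0405
```

>>> move_arm --commands '[[[0,0,0],[0,0,0],-1],[[0,0,0],[0,0,0],-1],[[0,0,0],[0,0,0],-1]]'

```text
clock: 8.6
tcp_pos: [0.5966, 0.1877, 0.2009]
orientation: [0.0, 0.493, 0.87, 0.0]
wrist_force: [0.9, 0.1, -3.3]
finger_gap: 0.0404
```

```bash
python3 look.py side 225 170 80 110 5 s8; python3 look.py top 0 0 512 384 1 t8
python3 - <<'E'
from yaw import *
from workcell import env
s=env.get_state();o=s["orientation"];print("toolyaw",2*np.degrees(np.arctan2(o[2],o[1])))
d=dict(np.load("s8.npz"));print(blobs(d["frame"],(6,120,110),(19,255,255)))
t=s["tcp_pos"]
for h in(0,.03,.046,.062,.066): 
    print(h,[ (proj(d,np.array([.590,.212,t[2]-.0928+h])+np.array([.9715,.2368,0])*k)).round(1).tolist() for k in(-.02,0,.02)])
cv=lambda c,k,o:(np.array(c)+.5)/k-.5+o
S=dict(np.load("side0.npz"))
c,v=ray(S,cv((245,370),6,(230,235)));print("headbottom z",(c+v*(.4182-c[1])/v[1]))
E
```

```text
8.65 [0.59650624 0.18763125 0.20092274] [4.40545275e-04 4.93028931e-01 8.70012728e-01 3.65028881e-04] [ 0.0204881  -0.89516255 -2.46726121] [ 0.00210897 -0.04222369 -0.04960984] 0.04031032120589203 [ 1.76465706e-01  4.27062837e-01  9.11063843e-02  1.23369563e+00
 -1.19708810e-07  1.20760151e+00]
8.7 [0.59647419 0.1876189  0.20085904] [4.04340380e-04 4.93027583e-01 8.70013523e-01 3.28953335e-04] [ 0.28883854 -0.13441045 -3.11125913] [-0.01657394  0.08128563  0.01419015] 0.04063103203253993 [ 1.76459406e-01  4.27104853e-01  9.10134778e-02  1.23366249e+00
 -9.45924160e-06  1.20759208e+00]
toolyaw 120.92044951988241
[([440, 0, 40, 2, 73], [459.9, 0.5]), ([414, 5, 45, 13, 523], [435.6, 11.0]), ([459, 5, 22, 13, 254], [469.8, 11.4]), ([370, 7, 43, 11, 230], [396.3, 13.8]), ([344, 21, 43, 12, 397], [365.2, 26.6]), ([388, 21, 44, 12, 428], [409.1, 26.5]), ([432, 21, 45, 12, 457], [454.0, 26.6]), ([307, 24, 35, 9, 157], [327.0, 29.4]), ([477, 24, 4, 9, 20], [478.6, 29.2]), ([279, 36, 40, 12, 259], [303.5, 42.4]), ([320, 36, 42, 12, 396], [341.0, 41.4]), ([363, 36, 43, 12, 414], [384.5, 41.4])
[... 844 characters left out ...]
3.6, 96.0]), ([355, 92, 39, 10, 347], [373.9, 96.4]), ([395, 92, 39, 10, 333], [413.6, 96.5]), ([435, 92, 30, 10, 230], [449.0, 96.4]), ([374, 104, 20, 2, 23], [382.7, 104.1]), ([395, 104, 16, 2, 23], [401.6, 104.3]), ([414, 104, 18, 2, 19], [422.5, 104.1]), ([452, 105, 9, 9, 51], [455.4, 108.5]), ([253, 196, 13, 18, 201], [259.0, 205.0]), ([252, 226, 16, 4, 33], [259.0, 227.0])]
0 [[266.9, 235.6], [259.2, 236.9], [251.4, 238.1]]
0.03 [[267.1, 226.8], [259.3, 228.0], [251.3, 229.2]]
0.046 [[267.2, 221.9], [259.3, 223.1], [251.3, 224.3]]
0.062 [[267.4, 217.0], [259.3, 218.2], [251.2, 219.4]]
0.066 [[267.4, 215.7], [259.3, 216.9], [251.2, 218.1]]
headbottom z [0.56553787 0.4182     0.13769726]
```

View pics/s8.png

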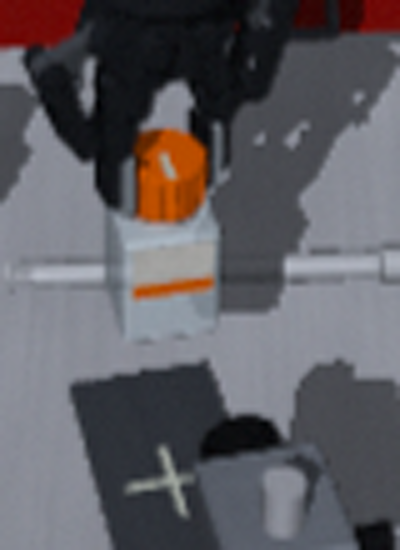

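Run:
```python
from h import *
from yaw import *
S=dict(np.load("side0.npz"));T=dict(np.load("top0.npz"))
def z(d,x,y,w,h,k,n):
    c=d["frame"][y:y+h,x:x+w,::-1];c=cv2.convertScaleAbs(c,alpha=1.5);cv2.imwrite(n,cv2.resize(c,None,fx=k,fy=k,interpolation=cv2.INTER_NEAREST))
z(S,260,248,48,50,12,"pics/hs.png"); z(T,108,196,48,40,14,"pics/ht.png")
d=dict(np.load("s8.npz"));band(d,248,272,223,232,.2009-.0928,.03)
```

```text
band cols 253.0 266.0 mean [0.58939889 0.20857931] label normal yaw 102.03073 slope sd 0.005515195995162193
```

View pics/hs.png

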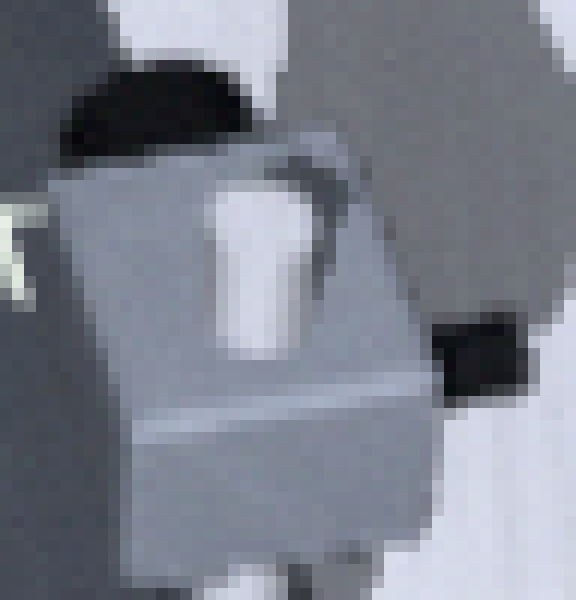

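View pics/ht.png

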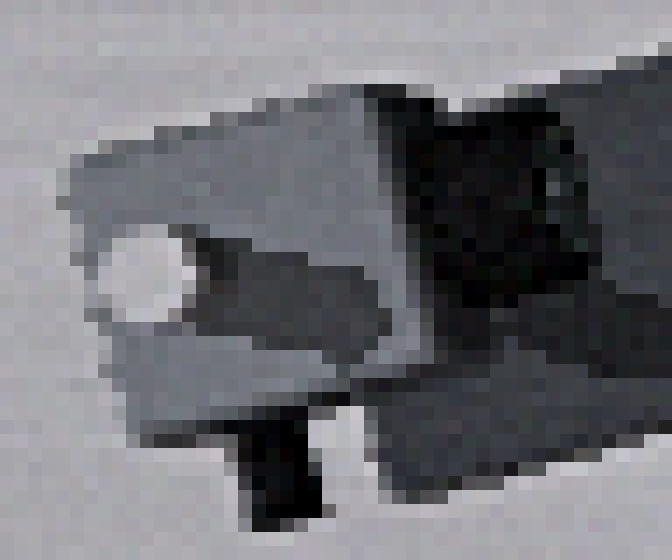

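Run:
```python
from h import *
S=dict(np.load("side0.npz"));T=dict(np.load("top0.npz"))
lat=np.array([.9715,.2368,0]);
def ln(P,z): return np.array([P[0],P[1],z])
for r in(.0175,.0190):
  for zl in(.147,.150,.153,.156,.159):
    th=np.linspace(0,2*np.pi,73);c=np.array([.5612,.3281,zl])
    C=[c+r*(lat*np.cos(t)+np.array([0,0,np.sin(t)])) for t in th]
    q=np.array([proj(S,p) for p in C]);t=np.array([proj(T,p) for p in C])
    print(r,zl,"side top row",q[:,1].min().round(2),"cols",q[:,0].min().round(1),q[:,0].max().round(1),"| top maxcol",t[:,0].max().round(2),"rows",t[:,1].min().round(1),t[:,1].max().round(1))
u=np.array([.2368,-.9715,0]);o=np.array([.5505,.3718,0])
# back top edge/back face bottom vs zl : test back distances
P=[]
for zl in(.147,.150,.153,.156,.159):
    for b in(-.045,-.04):
      pass
m=cv2.inRange(cv2.cvtColor(S["frame"],cv2.COLOR_RGB2GRAY),0,35)
n,l,s,c=cv2.connectedComponentsWithStats(m)
print([(s[i].tolist()) for i in range(1,n) if 255<c[i][0]<300 and 240<c[i][1]<285 and s[i][4]>10])
print("observed side top row ~253-.5; top max col",600/14+108-.5,"rows",100/14+196-.5,305/14+196-.5)
```

```text
0.0175 0.147 side top row 254.9 cols 264.2 279.5 | top maxcol 151.94 rows 203.0 215.4
0.0175 0.15 side top row 253.94 cols 264.2 279.5 | top maxcol 151.66 rows 203.0 215.4
0.0175 0.153 side top row 252.98 cols 264.2 279.6 | top maxcol 151.38 rows 202.9 215.4
0.0175 0.156 side top row 252.01 cols 264.3 279.6 | top maxcol 151.09 rows 202.9 215.4
0.0175 0.159 side top row 251.04 cols 264.3 279.7 | top maxcol 150.8 rows 202.8 215.4
0.019 0.147 side top row 254.41 cols 263.5 280.1 | top maxcol 152.14 rows 202.5 216.0
0.019 0.15 side top row 253.45 cols 263.6 280.2 | top maxcol 151.85 rows 202.5 216.0
0.019 0.153 side top row 252.48 cols 263.6 280.2 | top maxcol 151.57 rows 202.4 215.9
0.019 0.156 side top row 251.51 cols 263.6 280.3 | top maxcol 151.28 rows 202.3 215.9
0.019 0.159 side top row 250.54 cols 263.6 280.4 | top maxcol 151.0 rows 202.3 215.9
[[265, 253, 16, 9, 93], [296, 274, 8, 7, 40]]
observed side top row ~253-.5; top max col 150.35714285714286 rows 202.64285714285714 217.28571428571428
```

Run:
```python
from h import *
d=dict(np.load("s8.npz"));f=d["frame"]
y0,y1,x0,x1=195,209,252,267
g=cv2.inRange(cv2.cvtColor(f,cv2.COLOR_RGB2HSV)[y0:y1,x0:x1],(0,0,110),(180,150,255))
b=f[y0:y1,x0:x1,2].astype(float);print(b.astype(int))
w=np.clip(b-70,0,None);w[:, :5]=0;w[:,12:]=0;w[:2]=0;w[11:]=0
ys,xs=np.nonzero(w);W=np.array([onplane(d,(x+x0,y+y0),.1073+.099)[:2] for x,y in zip(xs,ys)]);ww=w[ys,xs]
m=(W*ww[:,None]).sum(0)/ww.sum();C=((W-m)*ww[:,None]).T@(W-m);e,v=np.linalg.eigh(C);print("stripe mean",m,"dir",np.degrees(np.arctan2(v[1,1],v[0,1]))%180, "from cap centre", np.degrees(np.arctan2(m[1]-.1896,m[0]-.5965)))
```

```text
[[ 50 110 126 123 120 118 116 119 123 136 102  15  14  17  24]
 [ 31  56  45  19   0   0   0  17  41  86  77  16  17  16  17]
 [ 16   0   0   0   0   0   0   0   0   0   0   0  14  15  18]
 [ 10   0   0   0   0   0   0   0   0   0   0   0   4  11  15]
 [  0   0   0   0   0   0   0   0   0   0   0   0   0   3  16]
 [  1   0   0   0  18  63  54   0   0   0   0   0   0   0  10]
 [  8   0   0   0  37 114 120   0   0   0   0   0   0   0  12]
 [ 10   0   0   0  20  98 144  27   0   0   0   0   0   0  14]
 [ 10   0   0   0   1  80 148  99   0   0   0   0   0   0   9]
 [  8   0   0   0   0  46 133 142  28   0   0   0   0   0  10]
 [ 18   0   0   0   0   8  77 116  46   0   0   0   0   0  14]
 [ 29   0   0   0   0   0   0  12   0   0   0   0   0   0  22]
 [ 29   0   0   0   0   0   0   0   0   0   0   0   0   2  58]
 [ 29   0   0   0   0   0   0   0   0   0   0   0   0  27  95]]
stripe mean [0.5931968  0.19833379] dir 103.58427396077782 from cap centre 110.717064685735
```

View pics/t8.png

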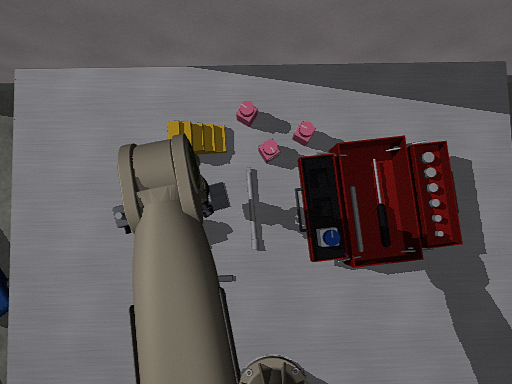

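>>> move_arm --commands '[[[0,-0.02,-0.01],[0,0,0],-1],[[0,0,0],[0,0,0],-1],[[0,0,0],[0,0,0],-1],[[0,0,0],[0,0,0],-1],[[0,0,0],[0,0,0],-1]]'

```text
clock: 9.2
tcp_pos: [0.5962, 0.1868, 0.1999]
orientation: [0.0, 0.493, 0.87, 0.0]
wrist_force: [-1.1, -0.4, -3.0]
finger_gap: 0.0402
```

```bash
python3 look.py side 150 80 200 260 2 s9
```

```text
9.25 [0.59617401 0.18685336 0.19991706] [2.60757563e-05 4.92949423e-01 8.70057967e-01 2.05458312e-05] [-0.15005085 -0.65756622 -3.47833047] [-0.01659631  0.01795047  0.02859805] 0.040560203873143685 [ 1.75324642e-01  4.27268342e-01  8.89374478e-02  1.23239906e+00
 -1.55776886e-06  1.20627749e+00]
```

View pics/s9.png

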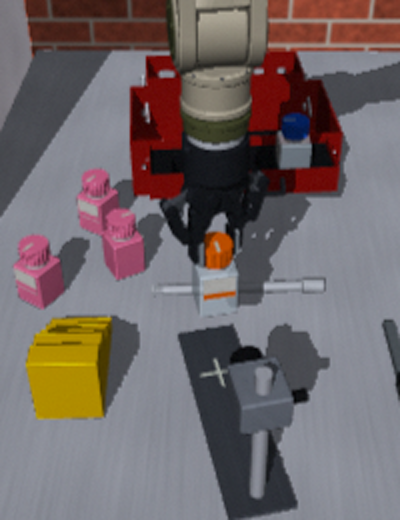

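The jar is held at the focus with its label facing the lens, and the other objects are where they were. Handing in.

```bash
python3 -c "
from workcell import job;print(job.hand_in())"
```

```text
the job is handed in; nothing more can be done
None
```

I screwed the orange cap tight while the jar was still in its pocket. I then lifted the jar out and held it upright at the camera's focus point, label facing the lens, and handed the job in at about 9.3 s.

- **Cap:** it turned about 72° clockwise, then hit a firm stop, with torque rising to about 1.4 N·m. Afterwards the stripe read 103.6°, in line with the label.
- **Facing:** the jar's direction is about 103.3°, against about 103.7° for the stand. The two label readings disagreed by about 1.6°; I relied on the sharper one. The last single reading alone gave 102.0°.
- **Position:** I estimate the middle of the label at (0.590, 0.212, 0.153) m, against an estimated focus of (0.590, 0.212, 0.1535) m.
- **Disagreements:** the side camera saw the label about 1 px (2–3 mm) lower than expected. I put that down to the roughly 2 mm offset it also showed on the cap before the lift. The two cameras placed the white cross up to 6 mm apart, so I leaned on the top view and the post top. The lower edge of the camera head read about 6 mm high, probably because its edges are rounded. The head's top and the lens barrel agreed on the lens height.
- **Other objects:** the blue-capped jar, extension bar and wheel chock looked unmoved in the last picture. The vent brush was only partly in view. I felt no unexpected contact.

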